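Set out a hatch panel for varnishing

ROBOT

A 6-joint arm with a two-finger parallel gripper is mounted at the origin on the work surface. World frame = base frame: x ahead of the robot, y to its left, z up, the work surface at z = 0. Lengths are in mm, angles in rad, forces in N, time in s.
With the tool pointing down it reaches from about 350 to 975 mm from the base axis. Payload 7.1 kg.
Tool frame: the origin (TCP) lies at the very end of the fingers, on their centre line; the grasp point (between the pads) lies tcp_to_grasp behind it (tcp_to_grasp is the distance from the TCP to the grasp point, in mm); z points along the fingers, x is the direction in which the jaws open and shut, and the axes are right-handed (so a half turn about z gives the same grasp; the last joint's range is limited). The gripper opens to 88 mm and grips with 3 to 60 N. Pads are 20 mm wide; open, the fingers measure 115 mm over their backs; the gripper's body (75 mm by 178 mm) begins 61 mm behind the grasp point.
Start: joints at [-1.141, 0.423, 1.63, -0, 1.089, -0.019], TCP at [271.192, -563.08, 222.675] pointing down, gripper open.
Joint ranges: [-3, 3], [-0.9, 2.11], [0.09, 2.58], [-1.31, 4.45], [0.11, 2.69], [-2.54, 2.54]. Speed limits (rad/s): [2.39, 2.39, 3.01, 3.14, 3.14, 3.14].

INTERFACE

Orientations are given as a rotation vector (axis times angle).
In Python, from workcell import get_obs, get_image, close_job, recognise, mark_of, tcp_to_grasp gives the robot as it stands. The module is installed in compiled form; this text tells all that it offers.
- The arm moves only by the tool move_arm, never from a script. Its argument "motion" is a list of rows, each a list of 7 numbers: the shift along the world's x, y, z in mm, then the turn, a rotation vector about the world's x, y, z in rad, then the finger opening in mm, from 0 to 87.8. A call has 1 to 5 rows; each row is the pose to reach, as a shift and turn from the pose commanded when the call began; what a row does not reach only later rows make up. A row lasts 1/12 s, in which the tool goes at most 41.7 mm and 7.16 degrees, less where a joint would pass 70% of its speed; a pose out of reach is approached as far as the arm can. A call with a gripper value outside its range is refused whole. The fingers move at their own pace and stop on an object; the grip force is fixed at half the most. Time passes only in rows, so rows that repeat a pose let the fingers close. It gives the time, the measured TCP pose, the force and the opening at its end, in the units of the state.
- get_obs(): the state, without advancing time (a new reading comes with each control period).
- get_image(name): name is "scene" or "top"; returns a dict with "color" (420x560x3 uint8, red, green, blue), "mtx" (3x3 intrinsics, pixels), "k1" (the pictures are not rectified: a ray, as slopes to the right and down, at radius r is drawn at 1 + k1 r^2 times it, then the intrinsics apply), "camera_from_world" (4x4, takes a point from world to camera coordinates). Camera axes: x right, y up, looking along -z (the intrinsics and any distortion apply to the point x, -y, -z); pixel columns grow to the right and rows downward; lengths in mm; the calibration is good to about 2 mm. A picture is of the moment at which its call begins. There is no depth.
- close_job(): hands the job in, once; it reports no verdict.
Trained networks look in a picture, given as the dict that the camera call returned (one of the last four; its "shot" number tells which), for a name from the list of things; names that differ only in an ending like _2 or _b are one class to them, and where a whole thing is asked for, a point or a joint stands for the part that bears it (a point fixed in the world has none). Each returns a list of dicts, best first, with "p" (0 to 1); they miss things now and then, are a little off and sometimes report something else, mostly with a low value. They report only what shows in the picture. A call takes as long as a camera call.
- recognise(picture, label): "bbox" ([centre column, centre row, width, height] in pixels, round what is visible of it).
- mark_of(picture, label): "location" ([row, column] in pixels: a listed point, or the origin of a listed thing).
The state is a dict: "t": time; "qpos": joint angles; "qvel": joint speeds; "joint_torque": joint torques, N m; "ee_pos": TCP position; "orientation": TCP orientation; "ft_force": force on the tool from outside, world axes, zero at the start; "moment": the same for the moment, N m; "width": finger opening in mm.
Only numpy, scipy, OpenCV 4.12 (cv2) and the standard library are available. Lean on these libraries where they do the work, as an engineer would, in place of code of your own. Each camera call takes 0.05 s, during which the arm holds its last target. There are 200 camera calls.

TASK

Get the plywood hatch panel ready for varnishing: turn its two wooden buttons aside and lay the panel, grip block up, level on the two finishing rails in the middle of the folded newspaper, the rails standing crosswise under the panel with one near each of its two short ends. On the same newspaper stand the metal varnish tin to the right of the panel (robot's right) and the glass jar of brush cleaner to its left, both clear of the panel. Keep the tin and the jar upright all the time and leave the glue bottle alone.

Things in the scene. Friction and masses are not known exactly. Their poses are not given: they have to be found in the camera images.
- frame: The hatch's wooden frame, fixed to the bench, lying flat: 210 x 170 mm outside (long side along its x), rails 32 mm wide with their top at z 20 mm, opening 146 x 106 mm with a 12 mm wide ledge inside whose top is at z 12 mm. Origin: centre of its underside, on the bench; z up. It may lie left or right of the robot.
- button_left (a joint): Dark wooden turn button on the frame's +y rail: bar 48 x 12 mm, z 21.5 to 31.5 mm above the frame's origin, turning about a vertical pivot at its middle, at x 0, y +64 mm in the frame. Value in rad, counter-clockwise from above; 0: along the frame's y, its end 10 mm over the panel; near +1.57 or -1.57: along the rail, clear of the panel. Stops at +-1.75; stays put (friction 0.02 N m).
- button_right (a joint): The same kind of button on the frame's -y rail, pivot at x 0, y -64 mm in the frame; value as for the other.
- panel: Loose plywood panel 140 x 100 x 8 mm (long side along its x), 0.11 kg, at the start in the frame's opening on the ledge, 3 mm clear all round, top flush with the frame's. In the middle of its top a fixed pale wood grip block, 50 mm along the panel's x, 16 mm along its y, z 8 to 32 mm. Origin: centre of its underside; z up, to the grip side.
- rail_a: Loose finishing rail: a pale wood batten 100 mm long (along its x), 30 mm wide and 28 mm high with upright sides, carrying a centred ridge 14 mm wide with a black rubber top, 40 mm high in all; about 0.09 kg. Origin: centre of its underside.
- rail_b: The second finishing rail, identical to the first; either may go at either end.
- tin: Closed varnish tin, bare metal with a brown band, a plain cylinder 62 mm across and 62 mm high, about 0.19 kg, standing. Origin: centre of its underside.
- jar: Closed glass jar of brush cleaner with a white lid, treated as a plain cylinder 56 mm across (widest) and 85 mm high, about 0.2 kg, standing. Origin: centre of its underside.
- paper: Folded newspaper fixed flat on the bench, 190 mm along its x (away from the robot) and 280 mm along its y (to the robot's left), 2 mm thick. Origin: centre of its underside, on the bench; its yaw is within 0.15 rad of the robot's axes.
- glue: Small glue bottle with a red cap, 36 mm across and 106 mm high, standing loose among the things. To be left alone. Origin: centre of its underside.

How it is judged:
By the outcome, as a careful person would: the job done as asked, in the order asked, and still so for the second after the job is handed in, with the robot touching nothing.
It also fails if it takes over 144 s, if anything falls off the work surface, if the arm or the gripper's body presses on something with over 40 N, if the wrist force passes 120 N, or if a joint passes its speed limit or range.

## Working session

There is one attempt and no reset: what is moved stays moved. The work goes in short steps, Python scripts to look and compute and a tool call to move; the robot and the scene stay as the last step left them, time stands still between calls to the robot, and variables do not carry over. Pictures are saved under pics/ and viewed, about 12 in all and at most 16, crops included, and the job is handed in when it is done.

Besides the shell and the picture viewer there is one more tool, called after "Call:" as name([rows], argument=value, ...), one row to a line, values as JSON. move_arm: Moves the arm, as the interface text tells. Its arguments: {"type":"object","properties":{"motion":{"type":"array"}},"required":["motion"]}

```bash
mkdir -p pics; cat > h.py <<'E'
import numpy as np, cv2
from workcell import *
def ray(im,u,v):
    K=im["mtx"];k1=im["k1"];d=np.array([(u-K[0,2])/K[0,0],(v-K[1,2])/K[1,1]])
    s=d.copy()
    for _ in range(20): s=d/(1+k1*(s@s))
    T=im["camera_from_world"];R=T[:3,:3];c=-R.T@T[:3,3]
    return c,R.T@np.array([s[0],-s[1],-1.])
def px2w(im,u,v,z):
    c,d=ray(im,u,v); return c+d*(z-c[2])/d[2]
def w2px(im,P):
    T=im["camera_from_world"];p=T[:3,:3]@np.asarray(P,float)+T[:3,3]
    s=np.array([p[0],-p[1]])/-p[2]; s=s*(1+im["k1"]*(s@s)); K=im["mtx"]
    return np.array([K[0,0]*s[0]+K[0,2],K[1,1]*s[1]+K[1,2]])
def save(im,n,crop=None,sc=1):
    a=im["color"][:,:,::-1]
    if crop: a=a[crop[1]:crop[3],crop[0]:crop[2]]
    cv2.imwrite(f"pics/{n}.png",cv2.resize(a,None,fx=sc,fy=sc,interpolation=cv2.INTER_CUBIC))
E
python3 - <<'E'
from h import *
print(tcp_to_grasp, get_obs())
a=get_image("scene");b=get_image("top");save(a,"s0",sc=1.4);save(b,"t0",sc=1.4)
for n,im in(("s",a),("t",b)):
    T=im["camera_from_world"];print(n,-T[:3,:3].T@T[:3,3], T[:3,:3].round(2).tolist(), im["mtx"][0,0],im["k1"])
    for l in ["frame","button_left","button_right","panel","rail_a","tin","jar","paper","glue"]:
        print(n,l,[(round(r["p"],2),np.round(r["location"]).tolist(),px2w(im,r["location"][1],r["location"][0],0).round()[:2].tolist()) for r in mark_of(im,l)][:3])
E
```

```text
18.700000000000003 {'t': 0.0, 'qpos': array([-1.14100607e+00,  4.23851127e-01,  1.63069192e+00,  1.32772236e-05,
        1.08860322e+00, -1.89942434e-02]), 'qvel': array([ 0.00023645, -0.00112513, -0.00010999, -0.0016371 , -0.00015429,
       -0.00087211]), 'joint_torque': array([ 1.43465659e-03, -5.44621181e+01, -2.73663211e+01,  6.45090756e-02,
        2.28318939e-02, -1.22860652e-04]), 'ee_pos': array([ 270.96441608, -562.5836129 ,  221.89452439]), 'orientation': array([-2.65931549e+00,  1.67099692e+00,  2.03064281e-03]), 'ft_force': array([0.27217401, 0.97182792, 0.18097005]), 'moment': array([-0.0325919 ,  0.01048033, -0.04061029]), 'width': 87.85667792566196}
s [1169.94762963  193.88091881  737.95629175] [[-0.31, 0.95, -0.01], [-0.69, -0.22, 0.69], [0.65, 0.22, 0.72]] 478.71112471192333 -0.1395049600268435
s frame []Traceback (most recent call last):
  File "<stdin>", line 7, in <module>
ValueError: it knows: frame, glue, jar, panel, paper, rail, tin
```

```bash
python3 - <<'E'
from h import *
a=get_image("scene");b=get_image("top")
for n,im in(("s",a),("t",b)):
    T=im["camera_from_world"];print(n,(-T[:3,:3].T@T[:3,3]).round(), T[:3,:3].round(2).tolist(), im["mtx"][0,0],im["k1"])
    for l in ["frame","panel","rail","tin","jar","paper","glue"]:
        print(n,l,[(round(r["p"],2),np.round(r["location"]).tolist(),px2w(im,r["location"][1],r["location"][0],0).round()[:2].tolist()) for r in mark_of(im,l)][:3],[(round(r["p"],2),np.round(r["bbox"]).tolist()) for r in recognise(im,l)][:3])
E
```

```text
s [1170.  194.  738.] [[-0.31, 0.95, -0.01], [-0.69, -0.22, 0.69], [0.65, 0.22, 0.72]] 478.71112471192333 -0.1395049600268435
s frame [] [(0.71, [423.0, 262.0, 112.0, 113.0])]
s panel [(0.73, [260.0, 428.0], [554.0, 293.0])] [(0.72, [430.0, 260.0, 68.0, 70.0]), (0.3, [290.0, 274.0, 34.0, 56.0])]
s rail [(0.73, [200.0, 321.0], [457.0, 54.0]), (0.57, [279.0, 292.0], [674.0, 53.0])] [(0.88, [324.0, 192.0, 25.0, 46.0]), (0.84, [291.0, 276.0, 34.0, 56.0])]
s tin [(0.88, [183.0, 277.0], [436.0, -54.0])] [(0.58, [276.0, 176.0, 26.0, 42.0])]
s jar [(0.76, [254.0, 239.0], [649.0, -62.0])] [(0.77, [237.0, 242.0, 32.0, 54.0])]
s paper [(0.6, [177.0, 165.0], [494.0, -304.0])] [(0.81, [163.0, 181.0, 145.0, 83.0])]
s glue [(0.96, [229.0, 283.0], [560.0, -1.0])] [(0.93, [284.0, 213.0, 18.0, 49.0])]
t [360.  -5. 980.] [[-0.01, -1.0, 0.0], [0.97, -0.01, 0.22], [-0.22, 0.0, 0.97]] 414.3831752338342 -0.10844547679203924
t frame [] [(0.83, [153.0, 224.0, 82.0, 89.0])]
t panel [(0.71, [223.0, 157.0], [562.0, 289.0])] [(0.62, [155.0, 225.0, 48.0, 62.0]), (0.51, [399.0, 246.0, 122.0, 79.0]), (0.23, [252.0, 264.0, 16.0, 42.0])]
t rail [(0.89, [176.0, 251.0], [678.0, 59.0]), (0.72, [268.0, 255.0], [450.0, 49.0])] [(0.95, [253.0, 175.0, 16.0, 45.0]), (0.81, [251.0, 266.0, 18.0, 41.0])]
t tin [(0.67, [267.0, 296.0], [451.0, -49.0])] [(0.82, [300.0, 268.0, 28.0, 32.0])]
t jar [(0.89, [185.0, 300.0], [654.0, -62.0])] [(0.95, [304.0, 182.0, 25.0, 35.0])]
t paper [(0.86, [244.0, 396.0], [503.0, -291.0])] [(0.55, [399.0, 245.0, 121.0, 77.0])]
t glue [(0.73, [221.0, 272.0], [564.0, 8.0]), (0.33, [223.0, 158.0], [561.0, 285.0])] [(0.66, [274.0, 220.0, 16.0, 23.0])]
```

View pics/s0.png

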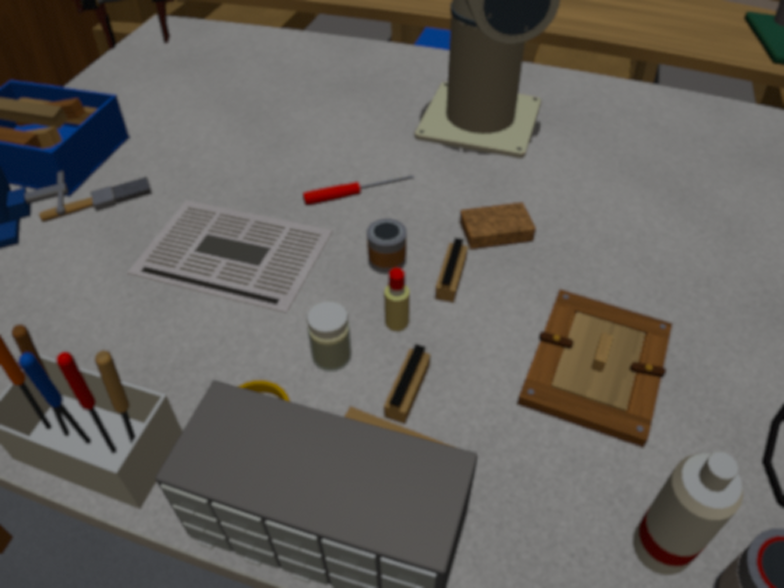

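View pics/t0.png

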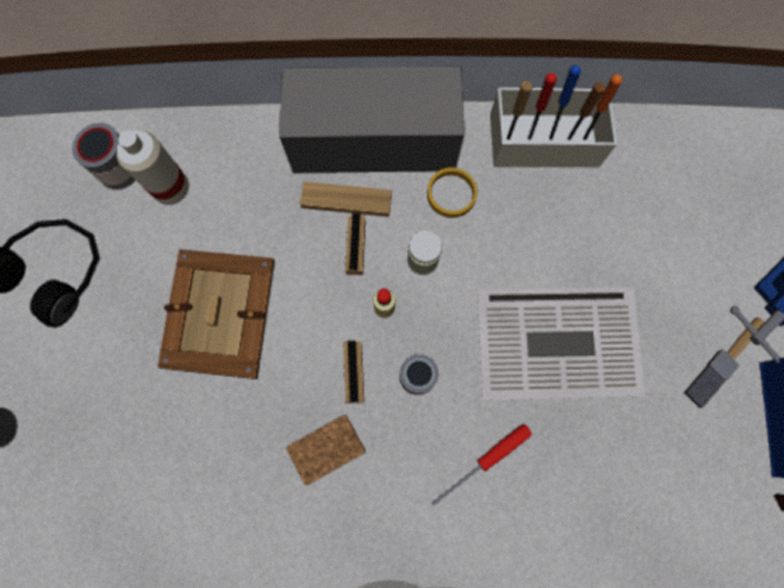

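The scene view shows frame with panel at around (600,365), rails at (452,270) and (407,382), tin (387,243), jar (328,335), glue (397,300) and paper (232,252). In the top view, the frame is at (215,313) and the paper at (560,343), and both buttons lie across the panel edges. Next I'll rectify both views and fit shapes.

```bash
cat >> h.py <<'E'
def rect(im,cx,cy,hx,hy,z,s=2):
    # image up = +x, left = +y ; s px/mm
    xs=cx+hx-np.arange(2*hx*s)/s; ys=cy+hy-np.arange(2*hy*s)/s
    m=np.array([[w2px(im,(x,y,z)) for y in ys] for x in xs],np.float32)
    return cv2.remap(im["color"],m[...,0],m[...,1],cv2.INTER_CUBIC)[:,:,::-1].copy()
def fit(img,mask,cx,cy,hx,hy,s=2,n=1):
    mask=cv2.morphologyEx(mask.astype(np.uint8),cv2.MORPH_CLOSE,np.ones((5,5)))
    cs,_=cv2.findContours(mask,cv2.RETR_EXTERNAL,cv2.CHAIN_APPROX_NONE); out=[]
    for c in sorted(cs,key=cv2.contourArea)[::-1][:n]:
        b=cv2.boxPoints(cv2.minAreaRect(c)); w=np.c_[cx+hx-b[:,1]/s,cy+hy-b[:,0]/s]
        e=[w[1]-w[0],w[2]-w[1]]; e.sort(key=np.linalg.norm); L=e[1]
        out.append((w.mean(0).round(1).tolist(),np.round([np.linalg.norm(L),np.linalg.norm(e[0])],1).tolist(),round(float((np.arctan2(L[1],L[0])+np.pi/2)%np.pi-np.pi/2),3)))
    return out
E
cat > m.py <<'E'
from h import *
a=get_image("scene");b=get_image("top");tiles=[]
for n,im in(("s",a),("t",b)):
    F=rect(im,560,289,130,130,20); h=cv2.cvtColor(F,cv2.COLOR_BGR2HSV)
    print(n,"frame",fit(F,h[...,1]>75,560,289,130,130))
    F2=rect(im,560,289,130,130,31.5);print(n,"btn",fit(F2,F2.max(2)<60,560,289,130,130,n=4))
    F3=rect(im,560,289,130,130,44)
    P=rect(im,500,-295,120,170,2);h=cv2.cvtColor(P,cv2.COLOR_BGR2HSV)
    print(n,"paper",fit(P,P.min(2)>np.percentile(P.min(2),50)+12,500,-295,120,170))
    for x,y in((678,55),(450,49)):
        R=rect(im,x,y,75,60,40);print(n,"rail",fit(R,R.max(2)<55,x,y,75,60,n=2));
    tiles.append(np.hstack([F[::2,::2],F2[60:460:1,60:460][::2,::2].copy().repeat(1,0)[:200].__class__(0) if 0 else cv2.resize(F2,(260,260)),cv2.resize(P,(280,260))]))
cv2.imwrite("pics/r1.png",np.vstack(tiles))
E
python3 m.py
```

```text
s frame [([564.4000244140625, 289.5], [220.3000030517578, 173.8000030517578], -0.113)]
s btn [([676.4000244140625, 275.8999938964844], [161.0, 9.699999809265137], 1.455), ([569.7999877929688, 351.79998779296875], [44.900001525878906, 16.399999618530273], -1.532), ([555.7999877929688, 226.0], [43.099998474121094, 16.0], 1.548)]
s paper [([505.0, -168.1999969482422], [90.0, 9.5], -0.0)]
s rail [([678.0, 51.79999923706055], [102.19999694824219, 13.800000190734863], -0.047)]
s rail [([457.3999938964844, 54.400001525878906], [104.19999694824219, 12.600000381469727], 0.047), ([390.1000061035156, 60.29999923706055], [34.5, 2.700000047683716], 0.494)]
t frame [([558.7999877929688, 291.79998779296875], [209.6999969482422, 177.5], -0.111)]
t btn [([564.7999877929688, 339.20001220703125], [20.5, 12.5], -1.571), ([549.5999755859375, 212.0], [21.399999618530273, 10.100000381469727], 1.457), ([563.7000122070312, 365.8999938964844], [17.200000762939453, 9.600000381469727], -1.504), ([550.5, 240.1999969482422], [15.5, 10.0], -1.571)]
t paper [([495.6000061035156, -408.20001220703125], [155.1999969482422, 80.19999694824219], 0.789)]
t rail [([676.0999755859375, 51.599998474121094], [105.0, 12.899999618530273], -0.05)]
t rail [([454.29998779296875, 54.20000076293945], [97.80000305175781, 12.699999809265137], 0.041)]
```

View pics/r1.png

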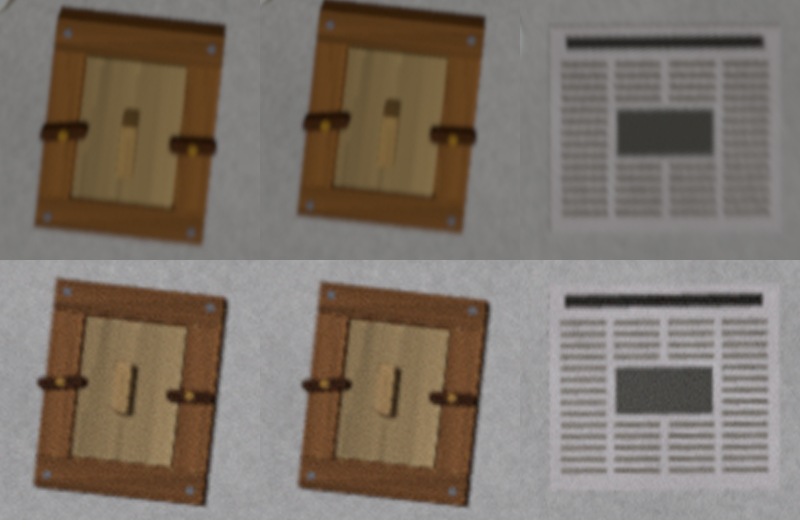

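Measured so far: frame centre about (558.5,290.5) with yaw -0.11, and button pivots at about (566,353) and (552,228). Rails are at (677,52) and (456,54), and the paper centre is at (501.5,-300) with yaw near 0. First move: go above the left button.

Call:
move_arm([
  [59,183,-14,0,0,0.58,40],
  [59,183,-14,0,0,0.58,40],
  [59,183,-14,0,0,0.58,40],
  [59,183,-14,0,0,0.58,40],
  [59,183,-14,0,0,0.58,40],
])

```text
t: 2.17
ee_pos: [330.2, -376.6, 208.3]
orientation: [-3.029, 0.83, 0.002]
ft_force: [0.2, -0.1, 0.2]
width: 58.1
```

Call:
move_arm([
  [59,183,-14,0,0,0.58,40],
  [59,183,-14,0,0,0.58,40],
  [59,183,-14,0,0,0.58,40],
  [59,183,-14,0,0,0.58,40],
  [59,183,-14,0,0,0.58,40],
])

```text
t: 2.58
ee_pos: [389.3, -194.1, 194.6]
orientation: [-3.14, -0.071, 0.0]
ft_force: [0.2, -0.1, 0.1]
width: 40.3
```

Call:
move_arm([
  [59,183,-14,0,0,0,40],
  [59,183,-14,0,0,0,40],
  [59,183,-14,0,0,0,40],
  [59,183,-14,0,0,0,40],
  [59,183,-14,0,0,0,40],
])

```text
t: 3.0
ee_pos: [448.9, -11.0, 180.8]
orientation: [-3.141, -0.062, -0.001]
ft_force: [-0.3, -0.8, 0.5]
width: 40.1
```

Call:
move_arm([
  [59,183,-14,0,0,0,40],
  [59,183,-14,0,0,0,40],
  [59,183,-14,0,0,0,40],
  [59,183,-14,0,0,0,40],
  [59,183,-14,0,0,0,40],
])

```text
t: 3.42
ee_pos: [508.3, 172.5, 166.7]
orientation: [-3.14, -0.062, -0.002]
ft_force: [0.3, -0.3, 0.9]
width: 40.0
```

Call:
move_arm([
  [59,184,-14,0,0,0,40],
  [59,184,-14,0,0,0,40],
  [59,184,-14,0,0,0,40],
  [59,184,-14,0,0,0,40],
  [59,184,-14,0,0,0,40],
])

```text
t: 3.83
ee_pos: [566.9, 356.7, 152.5]
orientation: [-3.14, -0.062, -0.002]
ft_force: [1.2, -1.4, -0.2]
width: 40.2
```

Call:
move_arm([
  [0,0,-40,0,0,0,40],
  [0,0,-80,0,0,0,40],
  [0,0,-110,0,0,0,40],
  [0,0,-128.7,0,0,0,40],
  [0,0,-128.7,0,0,0,40],
])

```text
t: 4.25
ee_pos: [565.7, 352.9, 21.8]
orientation: [3.14, 0.06, -0.003]
ft_force: [0.7, 0.3, 0.0]
width: 39.8
```

Call:
move_arm([
  [0,0,0,0,0,0,15],
  [0,0,0,0,0,0,15],
  [0,0,0,0,0,0,15],
  [0,0,0,0,0,0,15],
  [0,0,0,0,0,0,15],
])

```text
t: 4.67
ee_pos: [566.3, 352.9, 24.3]
orientation: [-3.141, -0.06, -0.001]
ft_force: [1.5, 0.3, 0.9]
width: 15.6
```

```bash
python3 - <<'E'
from h import *
o=get_obs();print(o["ee_pos"],o["ft_force"],o["moment"],o["width"])
a=get_image("scene");save(a,"c1",(360,190,500,330),5)
E
```

```text
[566.34362272 352.94345704  24.33480748] [1.48269498 0.30083165 0.8507358 ] [ 0.02275786 -0.02313793  0.00112971] 15.563951993118815
```

View pics/c1.png

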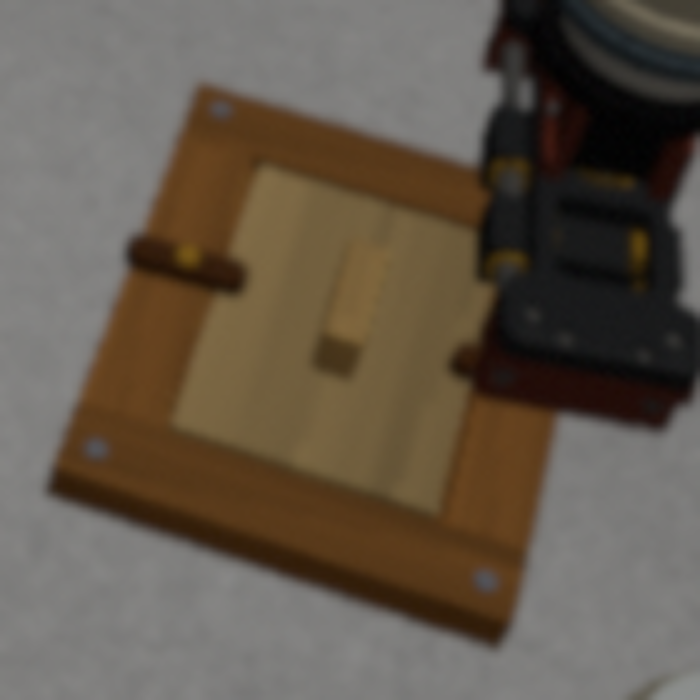

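The crop shows the gripper over the left button, whose inner end pokes out at (465,360). The right button is at (187,262), still across the panel. Rotating.

Call:
move_arm([
  [0,0,0,0,0,0.1,15],
  [0,0,0,0,0,0.2,15],
  [0,0,0,0,0,0.3,15],
  [0,0,0,0,0,0.4,15],
  [0,0,0,0,0,0.5,15],
])

```text
t: 5.13
ee_pos: [567.1, 352.9, 24.3]
orientation: [-3.027, -0.842, -0.003]
ft_force: [2.5, -1.0, -1.6]
width: 15.0
```

Call:
move_arm([
  [0,0,0,0,0,0.1,15],
  [0,0,0,0,0,0.2,15],
  [0,0,0,0,0,0.3,15],
  [0,0,0,0,0,0.4,15],
  [0,0,0,0,0,0.5,15],
])

```text
t: 5.55
ee_pos: [567.3, 353.4, 24.5]
orientation: [2.724, 1.565, 0.004]
ft_force: [2.1, 1.2, -0.5]
width: 15.1
```

Call:
move_arm([
  [0,0,0,0,0,0.12,15],
  [0,0,0,0,0,0.24,15],
  [0,0,0,0,0,0.36,15],
  [0,0,0,0,0,0.48,15],
  [0,0,0,0,0,0.56,15],
])

```text
t: 5.97
ee_pos: [567.2, 353.6, 24.6]
orientation: [2.184, 2.258, 0.004]
ft_force: [1.5, 1.9, -1.0]
width: 14.9
```

Call:
move_arm([
  [0,0,0,0,0,0,15],
  [0,0,0,0,0,0,36],
  [0,0,0,0,0,0,36],
  [0,0,30,0,0,0,36],
  [0,0,66,0,0,0,36],
])

```text
t: 6.38
ee_pos: [563.6, 351.3, 87.3]
orientation: [-2.192, -2.248, 0.012]
ft_force: [0.7, 1.1, 0.2]
width: 35.0
```

Call:
move_arm([
  [-3,-30,0,0,0,-0.12,40],
  [-6,-60,0,0,0,-0.24,40],
  [-10,-90,0,0,0,-0.36,40],
  [-14,-125,0,0,0,-0.48,40],
  [-14,-125,0,0,0,-0.6,40],
])

```text
t: 6.8
ee_pos: [550.0, 222.8, 89.5]
orientation: [2.766, 1.489, -0.007]
ft_force: [-0.6, 0.1, -1.0]
width: 40.1
```

Call:
move_arm([
  [0,0,0,0,0,-0.12,40],
  [0,0,0,0,0,-0.24,40],
  [0,0,0,0,0,-0.36,40],
  [0,0,0,0,0,-0.48,40],
  [0,0,0,0,0,-0.6,40],
])

```text
t: 7.22
ee_pos: [551.8, 227.6, 89.9]
orientation: [3.082, 0.609, -0.001]
ft_force: [0.6, -0.2, -0.2]
width: 40.1
```

Call:
move_arm([
  [0,0,0,0,0,-0.12,40],
  [0,0,0,0,0,-0.24,40],
  [0,0,0,0,0,-0.36,40],
  [0,0,0,0,0,-0.42,40],
  [0,0,0,0,0,-0.42,40],
])

```text
t: 7.63
ee_pos: [551.9, 227.7, 89.9]
orientation: [3.141, -0.041, -0.001]
ft_force: [-0.1, -0.3, 0.5]
width: 40.1
```

```bash
python3 - <<'E'
from h import *
o=get_obs();print(o["ee_pos"],o["orientation"],o["width"])
b=get_image("top");save(b,"c2",(95,165,235,285),5)
E
```

```text
[551.85834457 227.71908401  89.86233516] [ 3.14102245e+00 -4.05709840e-02 -9.82251540e-04] 40.11549037855166
```

View pics/c2.png

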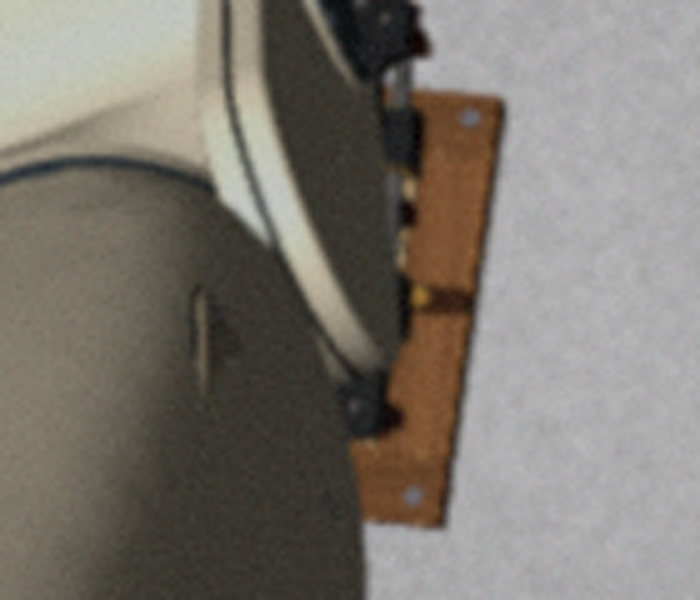

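The arm hides most of the frame here; only the right button at (440,297) shows. Descend on it and turn it.

Call:
move_arm([
  [0,0,-30,0,0,0,40],
  [0,0,-55,0,0,0,40],
  [0,0,-66,0,0,0,40],
  [0,0,-66,0,0,0,40],
  [0,0,-66,0,0,0,15],
])

```text
t: 8.1
ee_pos: [552.0, 227.8, 23.8]
orientation: [3.141, -0.034, -0.002]
ft_force: [-0.7, 0.2, -0.2]
width: 36.0
```

Call:
move_arm([
  [0,0,0,0,0,0,15],
  [0,0,0,0,0,0,15],
  [0,0,0,0,0,0,15],
  [0,0,0,0,0,0,15],
  [0,0,0,0,0,0.06,15],
])

```text
t: 8.52
ee_pos: [552.5, 228.0, 24.6]
orientation: [-3.141, -0.059, -0.001]
ft_force: [0.5, -0.3, 0.6]
width: 15.2
```

Call:
move_arm([
  [0,0,0,0,0,0.1,15],
  [0,0,0,0,0,0.2,15],
  [0,0,0,0,0,0.3,15],
  [0,0,0,0,0,0.4,15],
  [0,0,0,0,0,0.5,15],
])

```text
t: 8.93
ee_pos: [552.4, 228.0, 24.5]
orientation: [-3.026, -0.842, -0.001]
ft_force: [-0.4, -0.2, 0.4]
width: 14.8
```

Call:
move_arm([
  [0,0,0,0,0,0.1,15],
  [0,0,0,0,0,0.2,15],
  [0,0,0,0,0,0.3,15],
  [0,0,0,0,0,0.4,15],
  [0,0,0,0,0,0.5,15],
])

```text
t: 9.35
ee_pos: [552.3, 228.0, 24.5]
orientation: [2.724, 1.565, 0.001]
ft_force: [-0.7, -0.3, 0.7]
width: 14.9
```

Call:
move_arm([
  [0,0,0,0,0,0.12,15],
  [0,0,0,0,0,0.24,15],
  [0,0,0,0,0,0.36,15],
  [0,0,0,0,0,0.48,15],
  [0,0,0,0,0,0.56,15],
])

```text
t: 9.77
ee_pos: [552.2, 227.9, 24.4]
orientation: [2.184, 2.258, 0.0]
ft_force: [-0.9, -1.2, 1.0]
width: 15.3
```

Call:
move_arm([
  [0,0,0,0,0,0,15],
  [0,0,0,0,0,0,36],
  [0,0,0,0,0,0,36],
  [0,0,30,0,0,0,36],
  [0,0,66,0,0,0,36],
])

```text
t: 10.18
ee_pos: [550.0, 227.1, 88.1]
orientation: [-2.191, -2.247, 0.009]
ft_force: [0.6, 0.6, -0.2]
width: 35.3
```

Call:
move_arm([
  [-20,-36,10,0,0,0,60],
  [-40,-70,20,0,0,0,60],
  [-60,-105,25,0,0,0,60],
  [-80,-140,25,0,0,0,60],
  [-96,-174,25,0,0,0,60],
])

```text
t: 10.6
ee_pos: [454.7, 52.7, 115.5]
orientation: [2.192, 2.25, 0.001]
ft_force: [0.8, -0.9, -0.9]
width: 60.1
```

```bash
python3 - <<'E'
from h import *
o=get_obs();print(o["ee_pos"],o["qpos"].round(2))
b=get_image("top");a=get_image("scene")
t=np.hstack([rect(b,560,289,110,110,31.5),rect(a,560,289,110,110,31.5)[:,:360]])
cv2.imwrite("pics/c3.png",t)
save(a,"c3s",(220,100,480,320),3)
E
```

```text
[454.70373862  52.72852791 115.51542167] [ 0.09  0.35  2.07 -0.    0.72 -1.51]
```

View pics/c3.png

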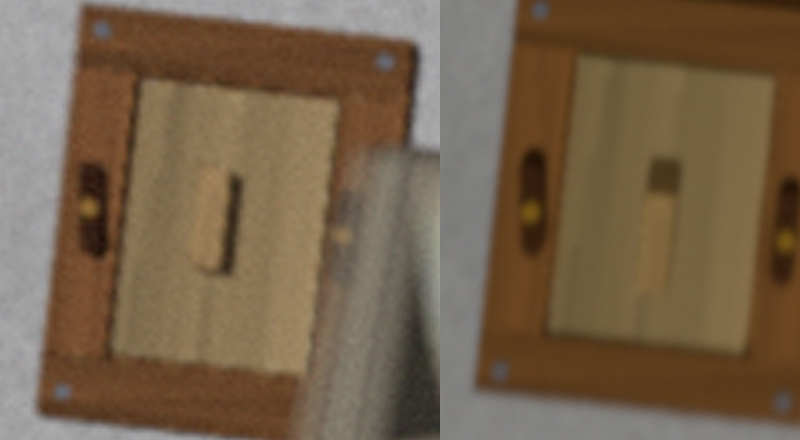

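View pics/c3s.png

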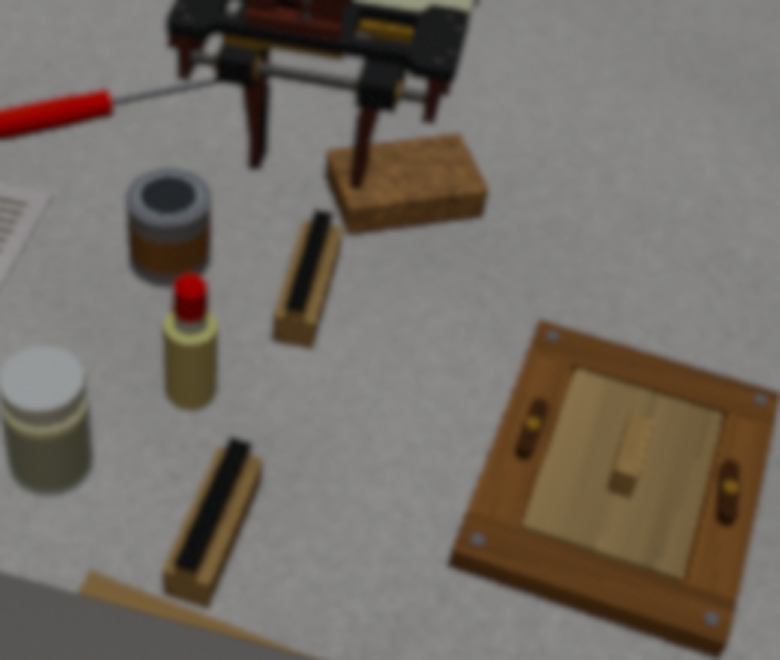

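Both buttons now lie along the rails, and the rail under the gripper at (305,270) is clear. Grip the near rail.

Call:
move_arm([
  [0,0,-38,0,0,0,60],
  [0,0,-76,0,0,0,60],
  [0,0,-100,0,0,0,60],
  [0,0,-109,0,0,0,60],
  [0,0,-109,0,0,0,60],
])

```text
t: 11.12
ee_pos: [455.2, 54.2, 4.3]
orientation: [-2.19, -2.249, 0.004]
ft_force: [-0.6, -0.8, 0.1]
width: 60.1
```

Call:
move_arm([
  [0,0,0,0,0,0,20],
  [0,0,0,0,0,0,20],
  [0,0,0,0,0,0,20],
  [0,0,0,0,0,0,20],
  [0,0,0,0,0,0,20],
])

```text
t: 11.53
ee_pos: [457.0, 54.1, 7.0]
orientation: [2.19, 2.25, 0.002]
ft_force: [-0.3, 0.9, 0.1]
width: 30.3
```

Call:
move_arm([
  [0,0,0,0,0,0,20],
  [0,0,20,0,0,0,20],
  [0,0,60,0,0,0,20],
  [0,0,100,0,0,0,20],
  [0,0,130,0,0,0,20],
])

```text
t: 11.95
ee_pos: [456.4, 53.9, 138.6]
orientation: [2.191, 2.251, 0.002]
ft_force: [0.8, -0.2, -0.3]
width: 29.7
```

Call:
move_arm([
  [0,-38,0,0,0,-0.12,20],
  [0,-76,0,0,0,-0.24,20],
  [0,-114,0,0,0,-0.36,20],
  [0,-152,0,0,0,-0.48,20],
  [0,-190,0,0,0,-0.6,20],
])

```text
t: 12.37
ee_pos: [455.8, -137.7, 136.5]
orientation: [2.762, 1.495, 0.001]
ft_force: [1.4, 0.8, -0.8]
width: 30.1
```

Call:
move_arm([
  [0,-38,0,0,0,-0.12,20],
  [0,-76,0,0,0,-0.24,20],
  [-4,-114,0,0,0,-0.36,20],
  [-6.7,-150,0,0,0,-0.48,20],
  [-6.7,-163.9,0,0,0,-0.6,20],
])

```text
t: 12.78
ee_pos: [449.1, -304.2, 136.5]
orientation: [3.08, 0.607, 0.002]
ft_force: [-1.1, 0.0, -0.7]
width: 29.6
```

Call:
move_arm([
  [0,0,0,0,0,-0.12,20],
  [0,0,0,0,0,-0.24,20],
  [0,0,-30,0,0,-0.36,20],
  [0,0,-60,0,0,-0.4,20],
  [0,0,-90,0,0,-0.4,20],
])

```text
t: 13.2
ee_pos: [449.8, -300.4, 45.8]
orientation: [3.14, -0.008, 0.003]
ft_force: [-1.4, 0.5, -0.9]
width: 29.8
```

```bash
python3 - <<'E'
from h import *
o=get_obs();print(o["ee_pos"],o["orientation"],o["width"])
a=get_image("scene");b=get_image("top")
cv2.imwrite("pics/c4.png",np.hstack([rect(a,500,-300,110,160,2)[::1,::1],])) 
s=rect(a,500,-300,110,160,2,1.0);t=rect(b,500,-300,110,160,2,1.0)
cv2.imwrite("pics/c4.png",cv2.resize(np.hstack([s,t]),(800,275)))
E
```

```text
[ 449.8239264  -300.4245609    45.84185417] [ 3.14028707e+00 -7.78803627e-03  2.94987987e-03] 29.83396580087525
```

View pics/c4.png

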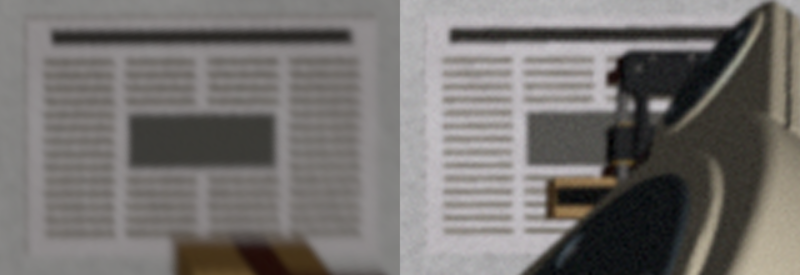

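Paper edges in the scene half (27 to 373 across) put its centre at about (501,-300), which agrees. Set the rail down.

Call:
move_arm([
  [0,0,-20,0,0,0,20],
  [0,0,-31,0,0,0,20],
  [0,0,-35,0,0,0,20],
  [0,0,-37,0,0,0,20],
  [0,0,-37,0,0,0,20],
])

```text
t: 13.72
ee_pos: [449.7, -300.1, 9.6]
orientation: [3.141, -0.003, 0.001]
ft_force: [1.4, -0.9, -0.7]
width: 29.8
```

Call:
move_arm([
  [0,0,0,0,0,0,20],
  [0,0,0,0,0,0,50],
  [0,0,0,0,0,0,50],
  [0,0,0,0,0,0,60],
  [0,0,20,0,0,0,60],
])

```text
t: 14.13
ee_pos: [447.8, -298.8, 27.0]
orientation: [-3.139, 0.003, 0.006]
ft_force: [-0.3, -0.1, -0.5]
width: 53.2
```

Call:
move_arm([
  [0,0,40,0,0,0,60],
  [0,0,80,0,0,0,60],
  [0,0,110,0,0,0,60],
  [20,40,110,0,0,0.1,60],
  [40,70,110,0,0,0.2,60],
])

```text
t: 14.55
ee_pos: [490.4, -231.0, 141.8]
orientation: [3.123, 0.31, 0.007]
ft_force: [0.6, -0.6, -1.1]
width: 60.0
```

Call:
move_arm([
  [21,32,0,0,0,0.12,60],
  [42,64,0,0,0,0.24,60],
  [63,96,0,0,0,0.36,60],
  [84,128,0,0,0,0.48,60],
  [105,160,0,0,0,0.6,60],
])

```text
t: 14.97
ee_pos: [595.3, -68.2, 139.4]
orientation: [2.891, 1.229, 0.001]
ft_force: [0.7, -0.4, -0.6]
width: 60.0
```

Call:
move_arm([
  [21,32,0,0,0,0.12,60],
  [42,64,0,0,0,0.24,60],
  [63,96,0,0,0,0.36,60],
  [82.5,121.7,0,0,0,0.48,60],
  [82.5,121.7,0,0,0,0.6,60],
])

```text
t: 15.38
ee_pos: [680.3, 56.8, 139.5]
orientation: [2.394, 2.032, 0.006]
ft_force: [-0.2, -0.9, 0.7]
width: 59.9
```

Call:
move_arm([
  [0,0,0,0,0,0.12,60],
  [0,0,-20,0,0,0.12,60],
  [0,0,-40,0,0,0.12,60],
  [0,0,-60,0,0,0.12,60],
  [0,0,-60,0,0,0.12,60],
])

```text
t: 15.8
ee_pos: [674.1, 51.6, 75.2]
orientation: [-2.276, -2.159, 0.008]
ft_force: [-1.1, 0.1, -0.6]
width: 59.7
```

```bash
python3 - <<'E'
from h import *
o=get_obs();print(o["ee_pos"],o["orientation"],o["width"])
a=get_image("scene");b=get_image("top")
s=rect(a,449.5,-300,60,80,42);t=rect(b,449.5,-300,60,80,42)
for R in(s,t): print(fit(R,R.max(2)<45,449.5,-300,60,80,n=2))
save(a,"c5",(200,130,380,320),3)
E
```

```text
[674.14698205  51.6072872   75.21805133] [-2.27618716 -2.15937944  0.00769603] 59.69356018576591
[([451.5, -298.0], [99.0, 13.600000381469727], -1.562)]
[([449.3999938964844, -297.29998779296875], [99.5999984741211, 12.300000190734863], -1.557)]
```

View pics/c5.png

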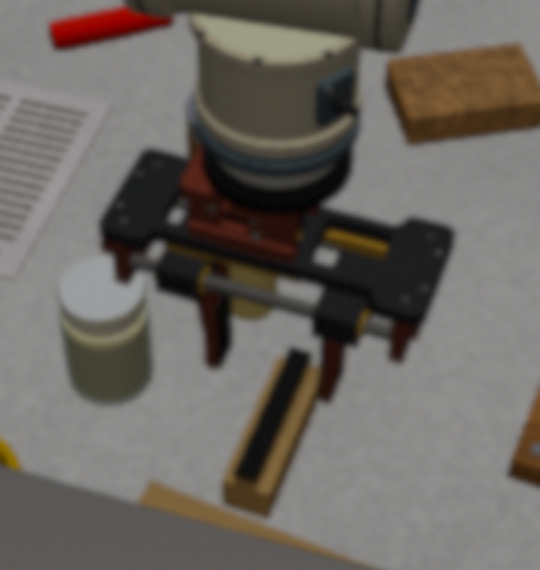

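The placed rail reads (450,-297.6) with yaw near 0, which is good. In the crop the gripper body's left end at (120,250) is close to the jar lid at (100,285). I'll shift the tool 8 mm away from the jar and open wider before descending.

Call:
move_arm([
  [0,8,0,0,0,0,80],
  [0,8,0,0,0,0,80],
  [0,8,-10,0,0,0,80],
  [0,8,-35,0,0,0,80],
  [0,8,-55,0,0,0,80],
])

```text
t: 16.32
ee_pos: [677.9, 59.9, 24.2]
orientation: [2.278, 2.161, 0.003]
ft_force: [0.1, 0.4, -0.7]
width: 80.1
```

Call:
move_arm([
  [0,0,-8,0,0,0,80],
  [0,0,-13,0,0,0,80],
  [0,0,-15,0,0,0,80],
  [0,0,-15,0,0,0,60],
  [0,0,-15,0,0,0,50],
])

```text
t: 16.73
ee_pos: [677.8, 59.8, 9.9]
orientation: [2.279, 2.161, 0.002]
ft_force: [-0.0, 0.7, 0.8]
width: 70.2
```

Call:
move_arm([
  [0,0,0,0,0,0,40],
  [0,0,0,0,0,0,20],
  [0,0,0,0,0,0,20],
  [0,0,0,0,0,0,20],
  [0,0,0,0,0,0,20],
])

```text
t: 17.15
ee_pos: [677.2, 59.6, 9.3]
orientation: [2.279, 2.162, 0.0]
ft_force: [0.1, -1.0, 0.7]
width: 36.7
```

Call:
move_arm([
  [0,0,0,0,0,0,20],
  [0,0,20,0,0,0,20],
  [0,0,60,0,0,0,20],
  [0,0,100,0,0,0,20],
  [0,0,130,0,0,0,20],
])

```text
t: 17.57
ee_pos: [677.5, 59.8, 141.5]
orientation: [2.279, 2.161, 0.002]
ft_force: [1.9, -0.3, -0.1]
width: 29.6
```

Call:
move_arm([
  [-12,-36,0,0,0,-0.12,20],
  [-24,-72,0,0,0,-0.24,20],
  [-36,-108,0,0,0,-0.36,20],
  [-48,-144,0,0,0,-0.48,20],
  [-60,-180,0,0,0,-0.6,20],
])

```text
t: 17.98
ee_pos: [616.0, -121.6, 139.0]
orientation: [-2.82, -1.384, 0.0]
ft_force: [-0.3, -0.2, -0.5]
width: 29.6
```

Call:
move_arm([
  [-13,-36,0,0,0,-0.12,20],
  [-26,-72,0,0,0,-0.24,20],
  [-39,-108,0,0,0,-0.36,20],
  [-52,-144,0,0,0,-0.48,20],
  [-63,-177.7,0,0,0,-0.6,20],
])

```text
t: 18.4
ee_pos: [552.7, -299.7, 138.9]
orientation: [-3.103, -0.488, 0.001]
ft_force: [0.9, 0.1, -0.9]
width: 29.8
```

Call:
move_arm([
  [0,0,0,0,0,-0.12,20],
  [0,0,-20,0,0,-0.24,20],
  [0,0,-50,0,0,-0.32,20],
  [0,0,-80,0,0,-0.32,20],
  [0,0,-80,0,0,-0.32,20],
])

```text
t: 18.82
ee_pos: [550.2, -296.1, 53.6]
orientation: [-3.137, 0.004, 0.013]
ft_force: [-0.4, -0.0, -1.9]
width: 30.0
```

```bash
python3 - <<'E'
from h import *
o=get_obs();print(o["ee_pos"],o["orientation"],o["width"])
a=get_image("scene")
for P in [(554,-248,50),(554,-348,50),(554-15,-248,78-28)]: print(w2px(a,P))
save(a,"c6",(90,80,250,220),5)
E
```

```text
[ 550.22664144 -296.09868688   53.64664965] [-3.13696769  0.00378715  0.01266954] 30.01430163792569
[171.44420564 183.7546017 ]
[130.45290727 174.30997979]
[174.63888027 179.08019034]
```

View pics/c6.png

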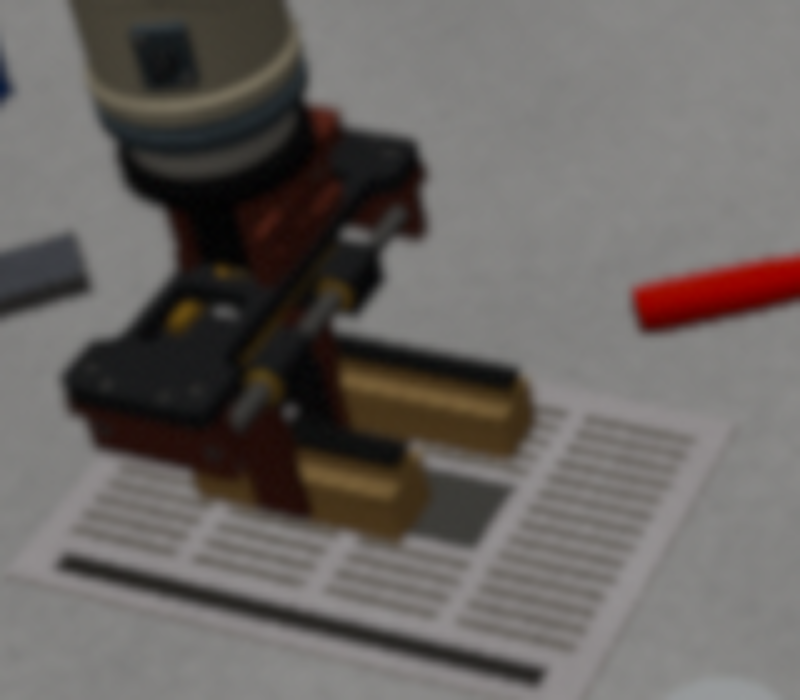

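Picture shows the second rail held level above the paper at (320,490), parallel to the first at (430,390). Lower it.

Call:
move_arm([
  [0,0,-25,0,0,0,20],
  [0,0,-38,0,0,0,20],
  [0,0,-44,0,0,0,20],
  [0,0,-47,0,0,0,20],
  [0,0,-47.5,0,0,0,20],
])

```text
t: 19.28
ee_pos: [554.2, -298.0, 11.8]
orientation: [3.142, -0.003, 0.0]
ft_force: [-0.4, 0.1, -1.0]
width: 29.6
```

Call:
move_arm([
  [0,0,0,0,0,0,20],
  [0,0,0,0,0,0,20],
  [0,0,0,0,0,0,40],
  [0,0,0,0,0,0,50],
  [0,0,0,0,0,0,60],
])

```text
t: 19.7
ee_pos: [554.3, -298.2, 12.0]
orientation: [3.141, -0.003, 0.001]
ft_force: [0.1, -0.4, -0.8]
width: 46.5
```

Call:
move_arm([
  [0,0,0,0,0,0,60],
  [0,0,30,0,0,0,60],
  [0,0,70,0,0,0,60],
  [0,0,110,0,0,0,60],
  [0,0,130,0,0,0,60],
])

```text
t: 20.12
ee_pos: [555.7, -299.0, 146.0]
orientation: [3.139, -0.003, 0.007]
ft_force: [1.8, -0.6, 0.1]
width: 60.2
```

Call:
move_arm([
  [0,40,0,0,0,0.12,40],
  [0,80,0,0,0,0.24,40],
  [0,120,0,0,0,0.36,40],
  [0,160,0,0,0,0.48,40],
  [0,200,0,0,0,0.6,40],
])

```text
t: 20.53
ee_pos: [553.7, -96.4, 141.8]
orientation: [3.0, 0.933, 0.001]
ft_force: [1.5, -0.4, -0.2]
width: 40.0
```

Call:
move_arm([
  [0,40,0,0,0,0.12,40],
  [0,80,0,0,0,0.24,40],
  [0,120,0,0,0,0.36,40],
  [0,160,0,0,0,0.48,40],
  [0,200,0,0,0,0.6,40],
])

```text
t: 20.95
ee_pos: [553.7, 103.9, 141.7]
orientation: [2.589, 1.779, 0.0]
ft_force: [1.2, -0.2, 0.3]
width: 40.1
```

Call:
move_arm([
  [0,40,0,0,0,0.12,40],
  [0,80,0,0,0,0.24,40],
  [0,120,0,0,0,0.26,40],
  [0,160,0,0,0,0.26,40],
  [4.5,188.5,0,0,0,0.26,40],
])

```text
t: 21.37
ee_pos: [557.6, 293.8, 141.7]
orientation: [-2.341, -2.094, -0.001]
ft_force: [-0.2, 0.0, 0.3]
width: 39.8
```

Call:
move_arm([
  [0,0,-30,0,0,0,40],
  [0,0,-60,0,0,0,40],
  [0,0,-80,0,0,0,40],
  [0,0,-80,0,0,0,40],
  [0,0,-80,0,0,0,40],
])

```text
t: 21.78
ee_pos: [557.8, 290.2, 60.7]
orientation: [-2.343, -2.092, 0.004]
ft_force: [0.0, 0.3, -0.2]
width: 40.1
```

```bash
python3 - <<'E'
from h import *
o=get_obs();print(o["ee_pos"],o["orientation"],o["width"])
a=get_image("scene");b=get_image("top")
for z,cx in((42,450),(42,554)):
  for im in(a,b):
    R=rect(im,cx,-298,45,80,z);print(fit(R,R.max(2)<45,cx,-298,45,80,n=1))
save(a,"c7",(360,180,500,320),5)
E
```

```text
[557.75983631 290.21978699  60.713284  ] [-2.34259029 -2.09229833  0.00366496] 40.09290617462241
[([451.5, -298.0], [99.0, 13.699999809265137], -1.563)]
[([449.6000061035156, -297.5], [99.0999984741211, 11.600000381469727], -1.561)]
[([554.0, -297.5], [100.0, 17.399999618530273], 1.565)]
[([553.7999877929688, -296.20001220703125], [100.5, 11.5], -1.571)]
```

View pics/c7.png

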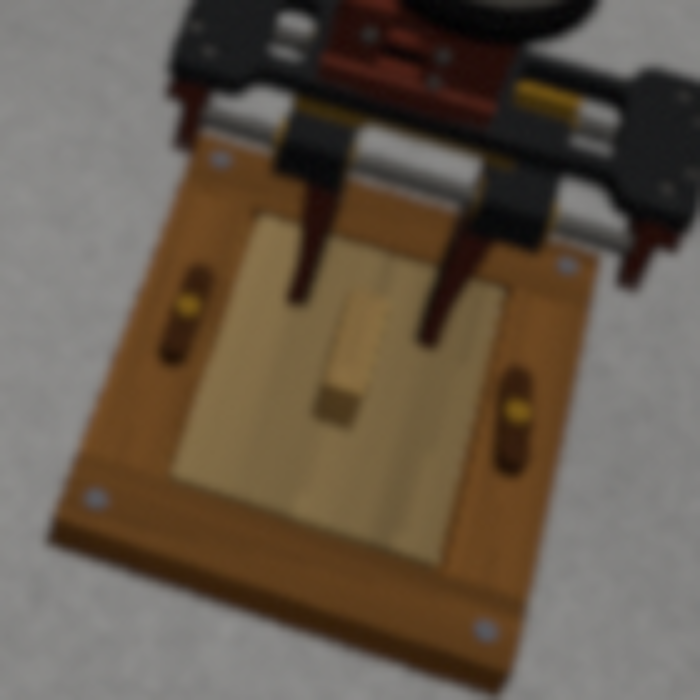

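The jaws straddle the grip block at (350,345) and the buttons are clear. Rails stand at (450.5,-297.7) and (554,-297). Grip and lift the panel.

Call:
move_arm([
  [0,0,-20,0,0,0,40],
  [0,0,-34,0,0,0,40],
  [0,0,-38.5,0,0,0,40],
  [0,0,-38.5,0,0,0,40],
  [0,0,-38.5,0,0,0,8],
])

```text
t: 22.3
ee_pos: [558.7, 290.5, 23.3]
orientation: [2.343, 2.093, 0.0]
ft_force: [0.0, -0.4, -0.1]
width: 36.2
```

Call:
move_arm([
  [0,0,0,0,0,0,8],
  [0,0,0,0,0,0,8],
  [0,0,0,0,0,0,8],
  [0,0,0,0,0,0,8],
  [0,0,0,0,0,0,8],
])

```text
t: 22.72
ee_pos: [558.9, 290.8, 23.7]
orientation: [2.343, 2.093, 0.002]
ft_force: [0.1, -1.0, 4.6]
width: 15.7
```

Call:
move_arm([
  [0,0,5,0,0,0,8],
  [0,0,12,0,0,0,8],
  [0,0,25,0,0,0,8],
  [0,0,50,0,0,0,8],
  [0,0,80,0,0,0,8],
])

```text
t: 23.13
ee_pos: [557.2, 289.9, 103.1]
orientation: [-2.342, -2.092, 0.005]
ft_force: [0.0, -0.1, -0.5]
width: 15.9
```

Call:
move_arm([
  [0,0,30,0,0,0,8],
  [0,0,60,0,0,0,8],
  [0,0,77,0,0,0,8],
  [0,0,77,0,0,0,8],
  [0,0,77,0,0,0,8],
])

```text
t: 23.55
ee_pos: [558.9, 290.7, 181.5]
orientation: [2.343, 2.092, 0.004]
ft_force: [-0.2, -0.6, -2.2]
width: 15.6
```

```bash
python3 - <<'E'
from h import *
o=get_obs();print(o["ee_pos"],o["orientation"],o["ft_force"],o["moment"],o["width"])
a=get_image("scene");save(a,"c8",(340,120,500,320),3)
E
```

```text
[558.88191932 290.72415858 181.46864401] [2.34256188 2.09225316 0.00406555] [-0.16044603 -0.63242454 -2.1878799 ] [ 0.03105309 -0.16976537 -0.03573449] 15.63124595482782
```

View pics/c8.png

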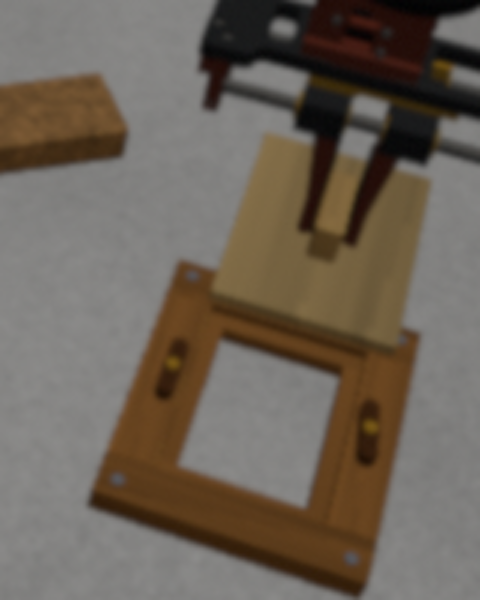

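The panel is held level and clear of the frame. Carry it over to the rails.

Call:
move_arm([
  [-1,-20,0,0,0,0,8],
  [-5,-50,0,0,0,0,8],
  [-8,-82,0,0,0,0.03,8],
  [-11,-115,0,0,0,0.05,8],
  [-14,-150,0,0,0,0.06,8],
])

```text
t: 24.02
ee_pos: [542.7, 139.2, 177.8]
orientation: [-2.276, -2.163, 0.005]
ft_force: [1.5, -1.3, -1.4]
width: 15.7
```

Call:
move_arm([
  [-3,-36,0,0,0,0.01,8],
  [-6,-72,0,0,0,0.02,8],
  [-9,-108,0,0,0,0.03,8],
  [-12,-144,0,0,0,0.04,8],
  [-15,-180,0,0,0,0.055,8],
])

```text
t: 24.43
ee_pos: [527.7, -41.0, 178.1]
orientation: [-2.216, -2.223, 0.004]
ft_force: [0.2, -1.0, -0.6]
width: 15.9
```

Call:
move_arm([
  [-3,-36,0,0,0,0,8],
  [-6,-72,0,0,0,0,8],
  [-9,-108,0,0,0,0,8],
  [-12,-144,0,0,0,0,8],
  [-15,-180,0,0,0,0,8],
])

```text
t: 24.85
ee_pos: [512.8, -220.7, 178.0]
orientation: [-2.217, -2.221, 0.002]
ft_force: [0.7, -0.1, -0.9]
width: 15.8
```

Call:
move_arm([
  [-4,-30,0,0,0,0,8],
  [-8,-55,0,0,0,0,8],
  [-12.5,-78.5,-20,0,0,0,8],
  [-12.5,-78.5,-50,0,0,0,8],
  [-12.5,-78.5,-80,0,0,0,8],
])

```text
t: 25.27
ee_pos: [501.0, -299.3, 97.9]
orientation: [-2.221, -2.221, 0.0]
ft_force: [0.3, 0.6, -1.4]
width: 15.6
```

```bash
python3 - <<'E'
from h import *
o=get_obs();print(o["ee_pos"],o["orientation"],o["ft_force"],o["width"])
a=get_image("scene");b=get_image("top")
z=o["ee_pos"][2]-11+8
for im in(a,b):
    R=rect(im,502,-298,110,110,z);h=cv2.cvtColor(R,cv2.COLOR_BGR2HSV);print(fit(R,h[...,1]>60,502,-298,110,110))
s=rect(a,502,-298,110,150,z);t=rect(b,502,-298,110,150,z)
cv2.imwrite("pics/c9.png",cv2.resize(np.hstack([s,t]),(800,293)))
E
```

```text
[ 500.9680637  -299.26219019   97.90182859] [-2.22142274e+00 -2.22059070e+00  2.72452730e-04] [ 0.27078738  0.59923852 -1.37306353] 15.596019086848477
[([473.5, -301.1000061035156], [225.5, 158.89999389648438], 0.353)]
[([461.1000061035156, -290.79998779296875], [113.19999694824219, 65.80000305175781], 1.181)]
```

View pics/c9.png

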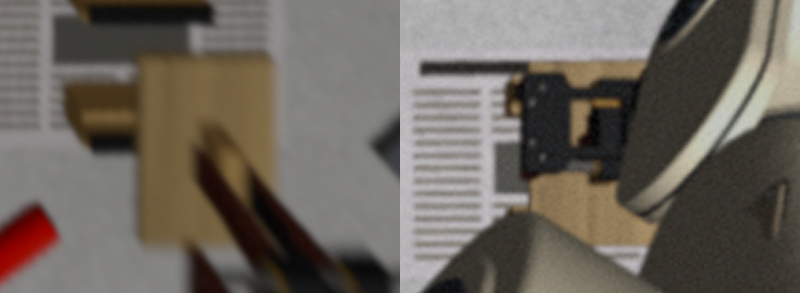

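The scene half shows the panel at columns 138–272, square to the paper and centred near (498.5,-298), about 3 mm short in x. Correct that and lower.

Call:
move_arm([
  [2.5,0,-15,0,0,0,8],
  [2.5,0,-30,0,0,0,8],
  [2.5,0,-40,0,0,0,8],
  [2.5,0,-44,0,0,0,8],
  [2.5,0,-45,0,0,0,8],
])

```text
t: 25.78
ee_pos: [504.1, -297.5, 54.5]
orientation: [-2.217, -2.223, 0.001]
ft_force: [-0.1, -0.2, -1.2]
width: 15.6
```

Call:
move_arm([
  [0,0,-0.5,0,0,0,8],
  [0,0,-1,0,0,0,8],
  [0,0,-1.5,0,0,0,8],
  [0,0,-1.5,0,0,0,8],
  [0,0,-1.5,0,0,0,8],
])

```text
t: 26.2
ee_pos: [504.7, -298.1, 54.0]
orientation: [2.219, 2.223, 0.0]
ft_force: [-0.5, -0.4, -0.7]
width: 15.6
```

Call:
move_arm([
  [0,0,-0.4,0,0,0,8],
  [0,0,-0.8,0,0,0,8],
  [0,0,-0.8,0,0,0,8],
  [0,0,-0.8,0,0,0,20],
  [0,0,-0.8,0,0,0,40],
])

```text
t: 26.62
ee_pos: [504.7, -298.1, 53.0]
orientation: [2.218, 2.223, 0.0]
ft_force: [-0.6, -0.8, 0.6]
width: 23.7
```

Call:
move_arm([
  [0,0,0,0,0,0,40],
  [0,0,0,0,0,0,40],
  [0,0,0,0,0,0,40],
  [0,0,20,0,0,0,40],
  [0,0,60,0,0,0,40],
])

```text
t: 27.03
ee_pos: [501.6, -296.1, 109.1]
orientation: [-2.213, -2.218, 0.003]
ft_force: [-0.0, 0.4, 0.0]
width: 40.3
```

Call:
move_arm([
  [0,0,30,0,0,0,84],
  [0,40,40,0,0,-0.1,84],
  [0,80,40,0,0,-0.2,84],
  [0,120,40,0,0,-0.3,84],
  [0,150,40,0,0,-0.4,84],
])

```text
t: 27.45
ee_pos: [504.0, -145.8, 153.0]
orientation: [-2.621, -1.732, -0.001]
ft_force: [-0.4, 0.6, -1.0]
width: 70.1
```

```bash
python3 - <<'E'
from h import *
o=get_obs();print(o["ee_pos"],o["orientation"],o["qpos"].round(2))
a=get_image("scene");b=get_image("top");T=[]
for n,im in(("s",a),("t",b)):
    R=rect(im,502,-298,110,110,50);h=cv2.cvtColor(R,cv2.COLOR_BGR2HSV);print(n,fit(R,h[...,1]>60,502,-298,110,110))
    for l,H in(("tin",62),("jar",85)):
        for r in recognise(im,l)[:1]:
            c=r["bbox"];print(n,l,round(r["p"],2),np.round(c,1))
        for r in mark_of(im,l)[:1]: print("  mark",px2w(im,r["location"][1],r["location"][0],0).round(1))
    T.append(np.hstack([rect(im,450,-52,60,60,62,2.5),rect(im,650,-62,60,60,85,2.5)]))
cv2.imwrite("pics/c10.png",np.vstack(T))
E
```

```text
[ 503.9545947  -145.7519223   153.01790009] [-2.62094031e+00 -1.73195317e+00 -5.82997049e-04] [-0.3   0.37  1.9   0.    0.86 -1.47]
s [([519.5, -287.0], [171.0, 128.0], -0.0)]
s tin 0.83 [276.5 175.8  29.4  37.4]
  mark [441.1 -52.7   0. ]
s jar 0.67 [164.3 180.8 142.3  80.7]
  mark [653.5 -62.9   0. ]
t [([502.29998779296875, -277.1000061035156], [64.4000015258789, 6.099999904632568], 1.289)]
t tin 0.83 [299.9 268.1  32.3  31.5]
  mark [450.6 -51.2   0. ]
t jar 0.65 [304.1 182.   28.1  32.2]
  mark [652.8 -63.7   0. ]
```

View pics/c10.png

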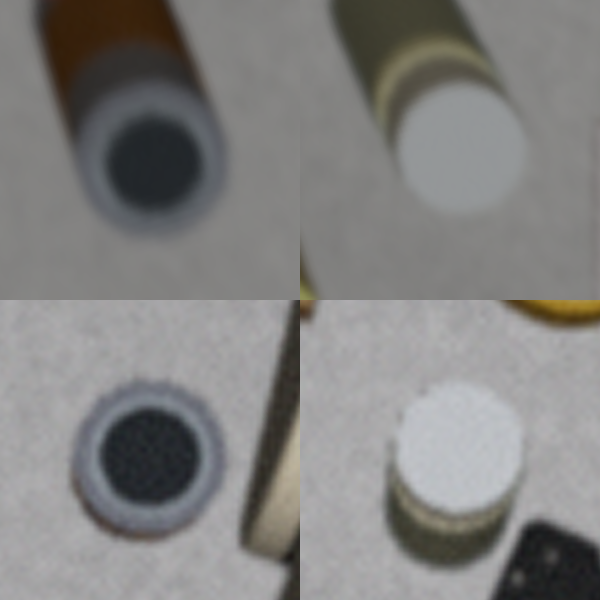

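Tin top centre at (446.5,-52.5) and jar at (651,-66.3), both cameras agreeing. Tin next.

Call:
move_arm([
  [-12,19,0,0,0,-0.12,86],
  [-24,38,0,0,0,-0.24,86],
  [-36,57,0,0,0,-0.36,86],
  [-48,76,0,0,0,-0.48,86],
  [-58,95.5,0,0,0,-0.6,86],
])

```text
t: 28.37
ee_pos: [445.6, -52.4, 152.6]
orientation: [-3.017, -0.877, 0.001]
ft_force: [-0.6, 0.6, -0.1]
width: 86.0
```

Call:
move_arm([
  [0,0,0,0,0,-0.12,86],
  [0,0,0,0,0,-0.24,86],
  [0,0,0,0,0,-0.36,86],
  [0,0,0,0,0,-0.48,86],
  [0,0,0,0,0,-0.6,86],
])

```text
t: 28.78
ee_pos: [446.6, -53.0, 152.7]
orientation: [3.141, -0.053, 0.0]
ft_force: [0.5, -0.5, -1.1]
width: 86.0
```

Call:
move_arm([
  [0,0,0,0,0,-0.12,86],
  [0,0,0,0,0,-0.24,86],
  [0,0,0,0,0,-0.27,86],
  [0,0,-20,0,0,-0.27,86],
  [0,0,-50,0,0,-0.27,86],
])

```text
t: 29.2
ee_pos: [449.1, -53.5, 104.2]
orientation: [3.107, -0.466, 0.01]
ft_force: [0.1, 0.5, -0.1]
width: 85.9
```

Call:
move_arm([
  [0,0,-30,0,0,0,86],
  [0,0,-60,0,0,0,86],
  [0,0,-78,0,0,0,86],
  [0,0,-82,0,0,0,86],
  [0,0,-82,0,0,0,70],
])

```text
t: 29.62
ee_pos: [445.7, -52.8, 19.6]
orientation: [3.107, -0.466, -0.005]
ft_force: [-0.6, 0.5, -0.7]
width: 82.1
```

Call:
move_arm([
  [0,0,0,0,0,0,60],
  [0,0,0,0,0,0,50],
  [0,0,0,0,0,0,50],
  [0,0,0,0,0,0,50],
  [0,0,0,0,0,0,50],
])

```text
t: 30.03
ee_pos: [447.5, -52.7, 21.9]
orientation: [3.107, -0.465, 0.004]
ft_force: [0.3, -0.9, 8.3]
width: 61.7
```

Call:
move_arm([
  [0,0,3,0,0,0,50],
  [0,0,15,0,0,0,50],
  [0,0,40,0,0,0,50],
  [0,0,75,0,0,0,50],
  [0,0,110,0,0,0,50],
])

```text
t: 30.45
ee_pos: [445.3, -52.2, 131.6]
orientation: [-3.107, 0.465, 0.004]
ft_force: [0.6, 0.6, -1.5]
width: 61.9
```

Call:
move_arm([
  [2,-12,15,0,0,0,50],
  [6,-36,20,0,0,0.06,50],
  [11,-68,20,0,0,0.12,50],
  [16,-100,20,0,0,0.18,50],
  [22,-134,20,0,0,0.24,50],
])

```text
t: 30.87
ee_pos: [468.2, -187.4, 151.4]
orientation: [3.14, -0.083, 0.001]
ft_force: [0.8, 0.6, -1.1]
width: 62.0
```

Call:
move_arm([
  [6,-36,0,0,0,0.06,50],
  [12,-72,0,0,0,0.06,50],
  [18,-108,0,0,0,0.06,50],
  [24,-144,0,0,0,0.06,50],
  [29,-176,0,0,0,0.06,50],
])

```text
t: 31.28
ee_pos: [497.3, -364.5, 151.0]
orientation: [3.141, 0.004, 0.0]
ft_force: [0.5, 0.5, -1.7]
width: 61.5
```

Call:
move_arm([
  [3,-20,0,0,0,0,50],
  [4.5,-31.5,0,0,0,0,50],
  [4.5,-31.5,-15,0,0,0,50],
  [4.5,-31.5,-45,0,0,0,50],
  [4.5,-31.5,-75,0,0,0,50],
])

```text
t: 31.7
ee_pos: [502.5, -394.1, 76.1]
orientation: [3.14, 0.005, 0.003]
ft_force: [-0.5, -0.3, -2.8]
width: 61.9
```

```bash
python3 - <<'E'
from h import *
o=get_obs();print(o["ee_pos"],o["orientation"],o["ft_force"],o["width"])
a=get_image("scene");b=get_image("top");save(a,"c11",(85,90,245,220),5)
im=b;R=rect(im,502,-298,110,110,50);h=cv2.cvtColor(R,cv2.COLOR_BGR2HSV);print(fit(R,h[...,1]>60,502,-298,110,110))
E
```

```text
[ 502.46728011 -394.05406272   76.1387575 ] [3.14021623e+00 4.51077813e-03 3.08338958e-03] [-0.52706745 -0.30665265 -2.75124803] 61.897426991904524
[([503.79998779296875, -294.79998779296875], [143.5, 112.5], -0.0)]
```

View pics/c11.png

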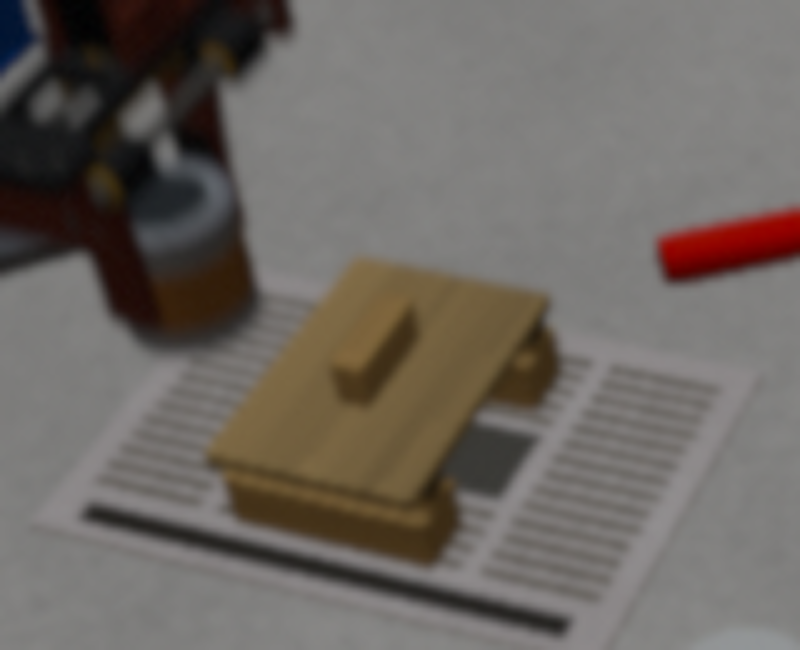

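The panel lies level on both rails and the tin hangs upright beyond its right edge with clearance. Lower the tin.

Call:
move_arm([
  [0,0,-25,0,0,0,50],
  [0,0,-40,0,0,0,50],
  [0,0,-48,0,0,0,50],
  [0,0,-51,0,0,0,50],
  [0,0,-52,0,0,0,50],
])

```text
t: 32.22
ee_pos: [502.1, -393.8, 24.1]
orientation: [-3.141, -0.005, 0.0]
ft_force: [0.3, -0.1, -2.0]
width: 61.4
```

Call:
move_arm([
  [0,0,-0.5,0,0,0,50],
  [0,0,-0.8,0,0,0,50],
  [0,0,-0.8,0,0,0,66],
  [0,0,-0.8,0,0,0,75],
  [0,0,-0.8,0,0,0,86],
])

```text
t: 32.63
ee_pos: [502.4, -394.3, 23.5]
orientation: [3.141, 0.005, 0.001]
ft_force: [0.3, 0.1, -0.2]
width: 75.8
```

Call:
move_arm([
  [0,0,0,0,0,0,86],
  [0,0,15,0,0,0,86],
  [0,0,45,0,0,0,86],
  [0,0,85,0,0,0,86],
  [0,0,125,0,0,0,86],
])

```text
t: 33.05
ee_pos: [501.3, -393.5, 149.5]
orientation: [-3.14, -0.005, 0.002]
ft_force: [0.4, -0.8, -1.0]
width: 86.7
```

Call:
move_arm([
  [10,22,10,0,0,0,86],
  [26,57,10,0,0,0,86],
  [42,92,10,0,0,0,86],
  [58,127,10,0,0,0,86],
  [74,162,10,0,0,0,86],
])

```text
t: 33.47
ee_pos: [576.6, -230.6, 159.5]
orientation: [3.141, 0.004, 0.002]
ft_force: [0.4, 0.6, -0.1]
width: 86.1
```

Call:
move_arm([
  [16,35,0,0,0,0,86],
  [32,70,0,0,0,0,86],
  [48,105,0,0,0,0,86],
  [64,140,0,0,0,0,86],
  [75,165.7,0,0,0,0,86],
])

```text
t: 33.88
ee_pos: [652.2, -63.3, 159.3]
orientation: [-3.141, -0.007, -0.002]
ft_force: [0.5, -0.1, -0.2]
width: 85.9
```

Call:
move_arm([
  [0,0,0,0,0,0,86],
  [0,0,0,0,0,0,86],
  [0,0,-20,0,0,0,86],
  [0,0,-50,0,0,0,86],
  [0,0,-80,0,0,0,86],
])

```text
t: 34.3
ee_pos: [651.5, -68.0, 78.9]
orientation: [3.141, 0.003, 0.005]
ft_force: [0.6, -0.7, -0.7]
width: 86.0
```

Call:
move_arm([
  [0,0,-20,0,0,0,86],
  [0,0,-35,0,0,0,86],
  [0,0,-42,0,0,0,86],
  [0,0,-42,0,0,0,70],
  [0,0,-42,0,0,0,60],
])

```text
t: 34.72
ee_pos: [651.4, -66.9, 36.6]
orientation: [3.141, 0.004, 0.001]
ft_force: [0.3, 0.7, 0.4]
width: 75.8
```

Call:
move_arm([
  [0,0,0,0,0,0,50],
  [0,0,0,0,0,0,44],
  [0,0,0,0,0,0,44],
  [0,0,0,0,0,0,44],
  [0,0,0,0,0,0,44],
])

```text
t: 35.13
ee_pos: [651.8, -66.3, 37.1]
orientation: [3.141, 0.005, 0.003]
ft_force: [-0.7, -1.1, 6.0]
width: 55.8
```

Call:
move_arm([
  [0,0,3,0,0,0,44],
  [0,0,15,0,0,0,44],
  [0,0,40,0,0,0,44],
  [0,0,70,0,0,0,44],
  [0,0,90,0,0,0,44],
])

```text
t: 35.55
ee_pos: [651.4, -66.2, 128.5]
orientation: [3.141, 0.005, 0.002]
ft_force: [0.3, 0.9, -2.5]
width: 55.7
```

Call:
move_arm([
  [-10,-9,0,0,0,0,44],
  [-28,-26,0,0,0,0,44],
  [-52,-48,0,0,0,0,44],
  [-78,-72,0,0,0,0,44],
  [-104,-96,0,0,0,0,44],
])

```text
t: 35.97
ee_pos: [544.1, -162.8, 124.8]
orientation: [-3.141, -0.006, 0.003]
ft_force: [-0.1, -0.8, -2.3]
width: 55.9
```

Call:
move_arm([
  [-25,-23,0,0,0,0,44],
  [-40,-37,0,0,0,0,44],
  [-45,-41.7,0,0,0,0,44],
  [-45,-41.7,-15,0,0,0,44],
  [-45,-41.7,-40,0,0,0,44],
])

```text
t: 36.38
ee_pos: [502.9, -205.2, 87.2]
orientation: [3.14, 0.002, 0.007]
ft_force: [0.3, -0.2, -2.9]
width: 55.6
```

Call:
move_arm([
  [0,0,-25,0,0,0,44],
  [0,0,-38,0,0,0,44],
  [0,0,-44,0,0,0,44],
  [0,0,-47,0,0,0,44],
  [0,0,-47.5,0,0,0,44],
])

```text
t: 36.8
ee_pos: [500.4, -203.3, 38.8]
orientation: [-3.14, -0.005, 0.005]
ft_force: [-8.1, 3.3, 12.8]
width: 55.7
```

Call:
move_arm([
  [0,0,-0.4,0,0,0,44],
  [0,0,-0.8,0,0,0,44],
  [0,0,-0.8,0,0,0,60],
  [0,0,-0.8,0,0,0,75],
  [0,0,-0.8,0,0,0,86],
])

```text
t: 37.22
ee_pos: [502.6, -204.1, 38.0]
orientation: [3.141, 0.005, 0.002]
ft_force: [0.8, 0.0, -0.5]
width: 70.1
```

Call:
move_arm([
  [0,0,0,0,0,0,86],
  [0,0,15,0,0,0,86],
  [0,0,45,0,0,0,86],
  [0,0,85,0,0,0,86],
  [0,0,120,0,0,0,86],
])

```text
t: 37.63
ee_pos: [501.8, -203.8, 158.8]
orientation: [-3.141, -0.005, 0.001]
ft_force: [1.0, -0.4, -0.7]
width: 85.7
```

Call:
move_arm([
  [0,40,10,0,0,0,86],
  [0,80,20,0,0,0,86],
  [0,120,20,0,0,0,86],
  [0,160,20,0,0,0,86],
  [0,200,20,0,0,0,86],
])

```text
t: 38.05
ee_pos: [502.0, -2.3, 178.1]
orientation: [3.142, 0.004, 0.002]
ft_force: [1.3, -0.3, 0.3]
width: 85.7
```

Call:
move_arm([
  [0,40,0,0,0,0,86],
  [0,80,0,0,0,0,86],
  [0,120,0,0,0,0,86],
  [0,160,0,0,0,0,86],
  [0,200,0,0,0,0,86],
])

```text
t: 38.47
ee_pos: [501.7, 198.1, 177.7]
orientation: [-3.141, -0.005, -0.001]
ft_force: [1.8, -0.8, 0.4]
width: 86.2
```

```bash
python3 - <<'E'
from h import *
a=get_image("scene");b=get_image("top");T=[]
for n,im in(("s",a),("t",b)):
    for l,H in(("tin",62),("jar",85),("panel",42),("glue",0),("rail",2)):
        for r in mark_of(im,l)[:2]: print(n,l,round(r["p"],2),px2w(im,r["location"][1],r["location"][0],{"panel":42,"glue":0}.get(l,2)).round(1))
    P=rect(im,502,-298,110,160,50,1);P2=rect(im,502,-298,110,160,2,1);T.append(np.hstack([P,P2]))
c=cv2.resize(np.vstack(T),(800,550))
cv2.imwrite("pics/c12.png",c)
E
```

```text
s tin 0.84 [ 499.4 -399.9    2. ]
s panel 0.93 [ 512.4 -298.2   42. ]
s glue 0.88 [560.5   2.8   0. ]
s rail 0.69 [ 549.9 -306.6    2. ]
s rail 0.36 [ 441.2 -307.6    2. ]
t tin 0.79 [ 504.3 -396.1    2. ]
t jar 0.67 [ 501.4 -203.     2. ]
t panel 0.88 [ 505.  -305.7   42. ]
t glue 0.53 [562.4   6.1   0. ]
t glue 0.46 [ 510.1 -319.3    0. ]
t rail 0.47 [ 451.2 -296.2    2. ]
```

View pics/c12.png

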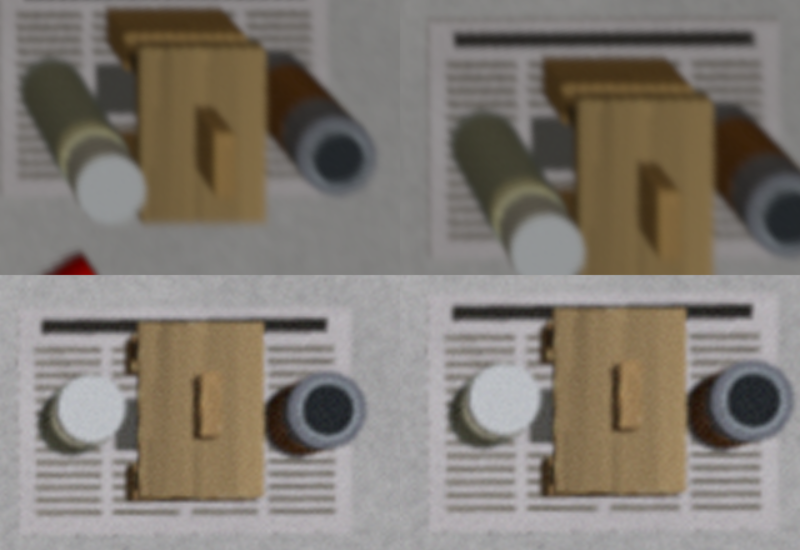

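The final picture shows the panel square on the rails at about (505,-299), the jar on the left and the tin on the right. Both are upright, on the paper and clear of the panel, so I'm handing in.

```bash
python3 -c "
from workcell import *
print(close_job(), get_obs()['t'])"
```

```text
the job is handed in; nothing more can be done
the job is handed in; nothing more can be done
```

The job is handed in. I turned both buttons aside, then placed the two rails, the panel, the tin and the jar, in that order. It took about 39 s of the 144 s allowed, and the wrist force at the end of each move never exceeded about 16 N.

**Last checks:**
- **Panel:** it lies square and level on both rails, grip block up, centred at about (505, -299) mm. That is about 3 mm beyond the paper's centre of (501.5, -300) in x. The rails are at x of about 450 and 554, so both ridges are fully under the panel and the rails are 2–3 mm off-centre under it.
- **Tin:** it stands upright at about (502, -394), on the paper and clear of the panel.
- **Jar:** it stands upright at about (502, -204), on the paper and clear of the panel by about 15 mm.
- **Glue bottle:** both cameras still place it within a few millimetres of where it started, and I never moved near enough to touch it.

**Disagreements:** in the last look, the scene camera did not report the jar. The networks' marks for the panel and rails also scattered by up to about 11 mm from my fits of their outlines. I went with the fits, where both cameras agreed to within about 2 mm.

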